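Stand a filter cartridge up and click it into the gas module's dock

TASK

Put the lying purge-gas filter cartridge into the dock of the gas module: stand it upright on its black foot on the bench at or before the dock's open mouth, then push it, still standing, along the channel and under the hood until it has passed the red sprung pawl and the pawl has snapped out behind it. Leave it there, standing upright in its place, and do not move or tip the other things on the bench.

Things in the scene. Friction and masses are not known exactly. Their poses are not given: they have to be found in the camera images.
- cartridge: loose filter cartridge, 0.4 to 0.63 kg, 140 mm long: black square foot cap (56 x 56 mm, 50 long), pale round tube (44 mm diameter, 50 long), blue square head cap (56 x 56 mm, 40 long). Origin: centre of the foot's end face. z runs from foot to head (up when it stands); x, y square to its flat sides. Starts lying on a flat side, its axis 28 mm above the bench
- cartridge_head (a point): centre of the cartridge's blue head cap, 120 mm from the foot's end face; at the start it lies roughly to the robot's right of the foot. If released leaning by less than 15 degrees from vertical, foot edge on the bench, the cartridge rocks upright by itself
- dock: fixed gas module with a straight channel without floor (the cartridge slides on the bench). Origin: on the bench, under the foot's centre when fully home against the stop; x runs along the channel from mouth to stop, y to its left, z up. Aluminium walls 36 mm high, 62 mm apart, from x = -95 mm to the steel stop face at x = +28. Grey housing 220 mm high at x = -5 to 150, y = 70 to 210
- dock_mouth (a point): point on the bench on the channel's centre line in the mouth, 118 mm before home (x = -118 mm of the dock): a cartridge stood here does not yet touch the pawl (it first touches at about x = -107). The mouth flares from 62 mm wide at x = -95 to about 95 mm at x = -128
- hood_edge (a point): middle of the lower edge, on the mouth side, of the dark hood over the home place: 160 mm above the bench at x = -42 mm of the dock. The hood reaches to x = 60, y = -52 to 72, and up to 220 mm. To finish the push under it the tool must lean back towards the mouth by 25 degrees or more
- pawl (a joint): red pawl in the channel's left (+y) wall, 13 to 35 mm above the bench: angle in rad, 0 = sprung out into the channel (its rest, cannot turn further in), up to 0.45 = pressed back. A foot pushed towards the stop presses it back 0.2 to 0.3 rad (pushing takes about 5 to 12 N); it snaps to 0 when the foot's rear face has passed its tip and then blocks the way back
- pawl_tip (a point): free end of the pawl, at x = -33, y = 17 mm of the dock at rest, 24 mm above the bench; the pawl slopes in from its hinge at x = -85, y = 36. Between this tip and the stop the foot has 5 mm of play
- jar: bystander: white ceramic jar, 62 mm diameter, 75 mm high; origin under its centre
- bottle: bystander: amber bottle, 64 mm diameter, 150 mm high; origin under its centre
- beaker: bystander: glass beaker, 72 mm diameter, 90 mm high; origin under its centre
- spatula: bystander: spatula lying on the bench near the robot; origin under its middle
- tray: bystander: grey crucible tray, 140 x 100 mm, 30 mm high; origin under its centre
- mug: bystander: blue mug, about 80 mm diameter, 90 mm high; origin under its centre
Not all that is in view belongs to the job. What is shaped like the cartridge but green or yellow is not meant.

How it is judged:
By the outcome, as a careful person would: the job done as asked, in the order asked, and still so for the second after the job is handed in, with the robot touching nothing.
It also fails if it takes over 67 s, if anything falls off the work surface, if the arm or the gripper's body presses on something with over 40 N, if the wrist force passes 120 N, or if a joint passes its speed limit or range.

ROBOT

A 7-joint arm with a two-finger parallel gripper is mounted at the origin on the work surface. World frame = base frame: x ahead of the robot, y to its left, z up, the work surface at z = 0. Lengths are in m, angles in rad, forces in N, time in s.
With the tool pointing down it reaches from about 0.425 to 0.925 m from the base axis. Payload 6.8 kg.
Tool frame: the origin (TCP) lies at the very end of the fingers, on their centre line; the grasp point (between the pads) lies 19 mm behind it (r.grip_point_offset is the distance from the TCP to the grasp point, in m); z points along the fingers, y is the line along which they close (so a half turn about z gives the same grasp; the last joint's range is limited). The gripper opens to 85 mm and grips with 20 to 120 N. Pads are 22 mm wide; open, the fingers measure 114 mm over their backs; the gripper's body (76 mm by 85 mm) begins 54 mm behind the grasp point. The pads swing forward as they close: fully open they stand 13 mm farther back than shut.
Start: joints at [-1.308, 0.477, 0.022, 1.555, -0.011, 1.109, -0.083], TCP at [0.245, 0.629, 0.2] pointing down, gripper open.
Joint ranges: [-2.96, 2.96], [-0.34, 2.1], [-1.41, 1.46], [0.24, 2.44], [-1.37, 4.51], [0.17, 1.92], [-2.96, 2.96]. Speed limits (rad/s): [2.39, 2.39, 3.14, 3.14, 3.14, 3.14, 3.14].

INTERFACE

Orientations are given as a rotation vector (axis times angle).
In Python, from bench import status, eyes, r gives the robot as it stands.
- The arm moves only by the shell command python3 -m crank 'ROWS' [OPENING] [FORCE]. ROWS is JSON, a list of rows, each a list of 6 numbers: the shift along the tool's x, y, z normalised to -1 to 1, where 1 is 0.02 m, then the turn, a rotation vector about the tool's x, y, z normalised to -1 to 1, where 1 is 45 degrees. A call has 1 to 12 rows; each row shifts and turns the commanded pose from where the row before left it, along the tool's axes as they then stand; what a row does not reach is not made up. A row lasts 1/10 s, in which the tool goes at most 50 mm and 8.59 degrees, less where a joint would pass 70% of its speed; a pose out of reach is approached as far as the arm can. A call with a number of a shift or a turn outside -1 to 1 is refused whole. A call with a gripper value outside its range is refused whole. OPENING is the opening, from 0 (shut) to 1 (fully open), set as the call begins (- or left out, the last holds). The fingers move at their own pace and stop on an object; FORCE is the grip in N (left out, the last holds). Time passes only in rows, so rows that do not move let the fingers close. It gives the time, the measured TCP pose, the force, the opening and the grip force at its end, in the units of the state.
- status.get_obs(): the state, without advancing time (a new reading comes with each control period).
- eyes.grab_frame(name): name is "scene" or "top"; returns a dict with "image" (420x560x3 uint8, red, green, blue), "depth" (420x560 float32, m along the optical axis (not along the pixel's ray), 0 where there is no reading), "fovy" (degrees; the focal length in pixels is half the picture's height over the tangent of half this angle, whatever the lens; pixels are square), "cx", "cy" (the principal point, pixels), "world_to_cam" (4x4, takes a point from world to camera coordinates). Camera axes: x right, y up, looking along -z (the intrinsics and any distortion apply to the point x, -y, -z); pixel columns grow to the right and rows downward; lengths in m; the calibration is good to about 2 mm. A picture is of the moment at which its call begins.
- r.hand_in(): hands the job in; it is judged then, once.
The state is a dict: "clock": time; "joints": joint angles; "qvel": joint speeds; "tau": joint torques, N m; "tcp_pos": TCP position; "orientation": TCP orientation; "contact_force": force on the tool from outside, world axes, zero at the start; "moment": the same for the moment, N m; "grip_width": finger opening in m; "gripper_force": force on a finger pad.
Only numpy, scipy, OpenCV 4.12 (cv2) and the standard library are available. Lean on these libraries where they do the work, as an engineer would, in place of code of your own. Each camera call takes 0.05 s, during which the arm holds its last target. There are 200 camera calls.

## Working session

There is one attempt and no reset: what is moved stays moved. The work goes in short steps, Python scripts to look and compute and a shell command to move; the robot and the scene stay as the last step left them, time stands still between calls to the robot, and variables do not carry over. Pictures are saved under pics/ and viewed, at most 10 in all, crops included, and the job is handed in when it is done.

```bash
mkdir -p pics; ls
python3 - <<'E'
from bench import status, eyes, r
import cv2, numpy as np
print(status.get_obs())
for n in("scene","top"):
    f=eyes.grab_frame(n); cv2.imwrite(f"pics/{n}0.png",f["image"][:,:,::-1]); np.savez(f"{n}0.npz",**f)
    print(n,f["fovy"],f["cx"],f["cy"],f["world_to_cam"].round(3).tolist(),[k for k in f])
E
```

```text
pics
{'clock': 0.0, 'joints': array([-1.30810102,  0.47776268,  0.02236226,  1.55642278, -0.0114902 ,
        1.10929185, -0.08309001]), 'qvel': array([-7.35239700e-04, -2.32624395e-04,  8.79646935e-04,  2.31451515e-04,
        2.62714158e-04, -6.40770407e-05,  7.57374277e-04]), 'tau': array([-4.43362269e-04, -5.96453011e+01,  1.60760276e+00, -2.81194872e+01,
        1.24700760e-02,  9.25888075e-03,  9.75174459e-06]), 'tcp_pos': array([0.24439614, 0.62853051, 0.1993634 ]), 'orientation': array([-5.79055018e-01, -3.08758473e+00,  2.74436684e-03]), 'contact_force': array([-0.643662  ,  0.34703052, -0.25113527]), 'moment': array([-0.01387009, -0.01204031, -0.02750946]), 'gripper_force': 0.0, 'grip_width': 0.08521802634657172}
scene 56.8501514427874 275.5690243669599 217.9467918411138 [[0.779, 0.627, -0.014, -0.413], [-0.45, 0.575, 0.684, 0.126], [0.437, -0.526, 0.73, -1.389], [0.0, 0.0, 0.0, 1.0]] ['image', 'depth', 'fovy', 'cx', 'cy', 'world_to_cam']
top 52.60595225132885 279.96560812819416 212.97020851236877 [[0.004, -1.0, -0.003, 0.057], [0.99, 0.003, 0.142, -0.539], [-0.142, -0.004, 0.99, -1.315], [0.0, 0.0, 0.0, 1.0]] ['image', 'depth', 'fovy', 'cx', 'cy', 'world_to_cam']
```

View pics/scene0.png

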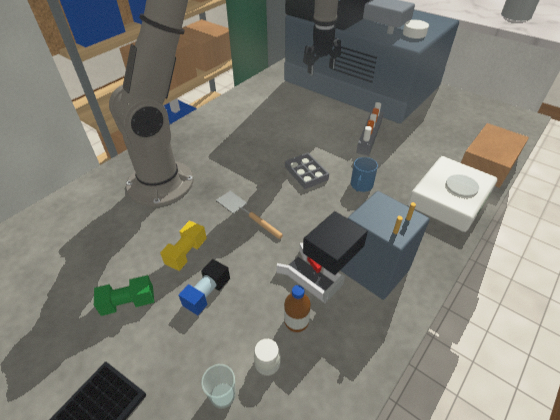

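View pics/top0.png

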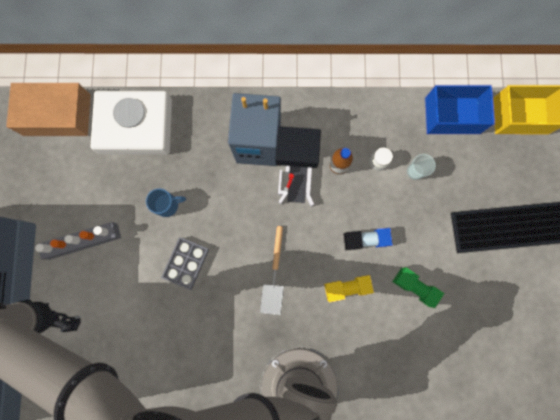

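The scene view shows the cartridge at about (205,287), with its blue head at (194,299) and black foot at (216,273). The dock mouth is near (290,275), under the black hood. In the top view the cartridge is at (368,239) with its foot at (353,240), and the dock channel is at x 283–312, y 165–203, opening towards the robot.

```bash
cat > h.py <<'E'
import numpy as np, cv2
from bench import status, eyes, r
from scipy.spatial.transform import Rotation as R
def grab(n): return eyes.grab_frame(n)
def load(n): return dict(np.load(n))
def xyz(f):
    d=f["depth"]; h,w=d.shape; F=h/2/np.tan(np.radians(float(f["fovy"]))/2)
    u,v=np.meshgrid(np.arange(w),np.arange(h))
    c=np.stack([(u-f["cx"])/F*d,-(v-f["cy"])/F*d,-d],-1)
    M=np.linalg.inv(f["world_to_cam"]); return c@M[:3,:3].T+M[:3,3]
def ray(f,uv,z):
    F=210/np.tan(np.radians(float(f["fovy"]))/2); uv=np.atleast_2d(uv)
    c=np.stack([(uv[:,0]-f["cx"])/F,-(uv[:,1]-f["cy"])/F,-np.ones(len(uv))],-1)
    M=np.linalg.inv(f["world_to_cam"]); D=c@M[:3,:3].T; o=M[:3,3]
    return o+D*((z-o[2])/D[:,2])[:,None]
E
python3 - <<'E'
from h import *
for n in("top","scene"):
    f=load(n+"0.npz"); P=xyz(f); im=f["image"].astype(int); Z=P[...,2]
    print(n,"bench z",np.median(Z[300:310,200:240] if n=="top" else Z[330:350,330:400]))
    hsv=cv2.cvtColor(f["image"],cv2.COLOR_RGB2HSV)
    box=np.zeros(Z.shape,bool)
    if n=="top": box[222:256,338:398]=1
    else: box[255:318,172:235]=1
    m=box&(Z>.012)&(f["depth"]>0)
    blue=m&(hsv[...,0]>100)&(hsv[...,0]<130)&(hsv[...,1]>150)
    blk=m&(im.max(2)<60)
    for nm,q in(("all",m),("blue",blue),("blk",blk)):
        t=q&(Z>.045); p=P[t][:,:2]
        if len(p)>5: print(nm,len(p),cv2.minAreaRect(p.astype(np.float32)),p.mean(0).round(4),np.median(Z[t]))
    # dock
    sel=lambda a,b,x0,x1,y0,y1:P[(Z>a)&(Z<b)&(P[...,0]>x0)&(P[...,0]<x1)&(P[...,1]>y0)&(P[...,1]<y1)]
    for nm,p in(("hood",sel(.205,.235,.5,1,-.2,.3)),("walls",sel(.028,.042,.5,.82,-.1,.13))):
        print(nm,len(p),cv2.minAreaRect(p[:,:2].astype(np.float32)),p.min(0).round(3),p.max(0).round(3))
    c=(slice(120,215),slice(225,330)) if n=="top" else (slice(200,310),slice(265,430))
    cv2.imwrite(f"pics/{n}dock.png",cv2.resize(f["image"][c][:,:,::-1],None,fx=4.5,fy=4.5,interpolation=cv2.INTER_CUBIC))
E
```

```text
top bench z 0.0002445148499572447
all 675 ((0.4589257538318634, -0.2153310477733612), (0.056033287197351456, 0.14164461195468903), 5.596370220184326) [ 0.4586 -0.2137] 0.055505055070062426
blue 209 ((0.4617796540260315, -0.2654755115509033), (0.05223117768764496, 0.040251024067401886), 6.994512557983398) [ 0.4616 -0.2655] 0.05631867135014468
blk 256 ((0.4517386555671692, -0.16916289925575256), (0.050575658679008484, 0.04760047048330307), 4.048671245574951) [ 0.4516 -0.1688] 0.05685389804882901
hood 4060 ((0.7597163319587708, 0.07600738108158112), (0.26271238923072815, 0.19185493886470795), 85.38628387451172) [ 0.655 -0.054  0.205] [0.863 0.21  0.235]
walls 309 ((0.6374167203903198, 0.042429473251104355), (0.17957235872745514, 0.12692216038703918), 86.00130462646484) [ 0.568 -0.043  0.028] [0.705 0.128 0.042]
scene bench z 0.000451404924287635
all 885 ((0.4077623784542084, -0.22071439027786255), (0.15904060006141663, 0.14093023538589478), 5.533955097198486) [ 0.4544 -0.2176] 0.05549270954573715
blue 303 ((0.46396735310554504, -0.2662597894668579), (0.05539090558886528, 0.039291102439165115), 6.865755558013916) [ 0.4668 -0.2675] 0.055867588171878424
blk 329 ((0.45485198497772217, -0.1721346378326416), (0.055952027440071106, 0.04843688756227493), 5.62178897857666) [ 0.4571 -0.1733] 0.05624423146810531
hood 4510 ((0.7598175406455994, 0.07487842440605164), (0.2638664245605469, 0.19108480215072632), 85.6292953491211) [ 0.655 -0.055  0.205] [0.864 0.208 0.234]
walls 570 ((0.6933297514915466, 0.014084167778491974), (0.25403904914855957, 0.11410905420780182), 1.1726014614105225) [ 0.567 -0.046  0.028] [0.819 0.072 0.042]
```

View pics/topdock.png

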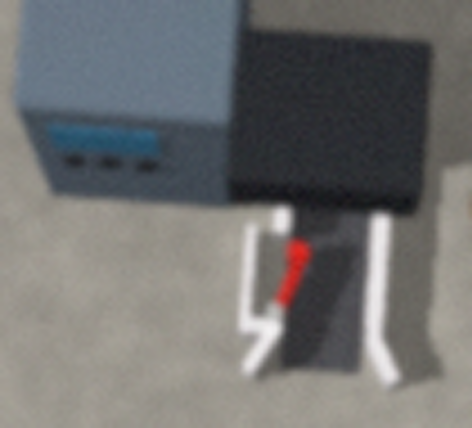

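The crop shows a channel with white walls, the red pawl on the left at about (295,270), and the mouth at the bottom at about (320,370). From the hood and housing outline, the dock origin is about (0.70, 0.001) with yaw about -4.5°. The cartridge axis runs along (0.098, -0.995), with the head centre near (0.463, -0.266). I'll move the arm round and turn the gripper.

```bash
python3 -m crank '[[-0.85,-0.51,0,0,0,0],[-0.85,-0.51,0,0,0,0],[-0.85,-0.51,0,0,0,0],[-0.85,-0.51,0,0,0,0],[-0.85,-0.51,0,0,0,0],[-0.85,-0.51,0,0,0,0],[-0.85,-0.51,0,0,0,0],[-0.85,-0.51,0,0,0,0],[-0.85,-0.51,0,0,0,0],[-0.85,-0.51,0,0,0,0],[-0.85,-0.51,0,0,0,0],[-0.85,-0.51,0,0,0,0]]' 1 && python3 -m crank '[[-0.85,-0.51,0,0,0,0],[-0.85,-0.51,0,0,0,0],[-0.85,-0.51,0,0,0,0],[-0.85,-0.51,0,0,0,0],[-0.85,-0.51,0,0,0,0],[-0.85,-0.51,0,0,0,0],[-0.85,-0.51,0,0,0,0],[-0.85,-0.51,0,0,0,0],[-0.85,-0.51,0,0,0,0]]' && python3 -m crank '[[0,0,0,0,0,0.1756],[0,0,0,0,0,0.1756],[0,0,0,0,0,0.1756],[0,0,0,0,0,0.1756],[0,0,0,0,0,0.1756],[0,0,0,0,0,0.1756],[0,0,0,0,0,0.1756],[0,0,0,0,0,0.1756]]'
cat >> h.py <<'E'
def show():
    s=status.get_obs(); m=R.from_rotvec(s["orientation"]).as_matrix()
    print("t",round(s["clock"],2),"tcp",s["tcp_pos"].round(4),"q",s["joints"].round(2)); print("x",m[:,0].round(3),"y",m[:,1].round(3),"z",m[:,2].round(3)); print("F",s["contact_force"].round(1),"w",round(s["grip_width"],4),"gf",round(s["gripper_force"],1)); return s,m
def to(p):
    s,m=show(); d=m.T@(np.array(p)-s["tcp_pos"])/.02; print("shift units",d.round(2),"rows>=",np.linalg.norm(d).round(1))
E
python3 -c "
from h import *
to([.475,-.262,.2])"
```

```text
clock: 1.3
tcp_pos: [0.3913, 0.4396, 0.2004]
orientation: [0.58, 3.088, 0.0]
contact_force: [-0.5, 0.4, -0.4]
grip_width: 0.0855
gripper_force: 0.0
clock: 2.2
tcp_pos: [0.5003, 0.2985, 0.2004]
orientation: [0.58, 3.088, 0.0]
contact_force: [0.7, 0.1, -0.7]
grip_width: 0.0851
gripper_force: 0.0
clock: 3.0
tcp_pos: [0.4999, 0.2992, 0.2004]
orientation: [-2.118, -2.32, -0.0]
contact_force: [0.0, 0.1, 0.7]
grip_width: 0.0854
gripper_force: 0.0
t 3.0 tcp [0.4999 0.2992 0.2004] q [-0.93  0.34  0.36  1.8  -0.14  1.03 -0.43]
x [-0.091  0.996  0.   ] y [0.996 0.091 0.   ] z [-0.  0. -1.]
F [0.  0.1 0.7] w 0.0854 gf 0.0
shift units [-2.783e+01 -3.780e+00  1.000e-02] rows>= 28.1
```

```bash
python3 -m crank '[[-1,-0.135,0,0,0,0],[-1,-0.135,0,0,0,0],[-1,-0.135,0,0,0,0],[-1,-0.135,0,0,0,0],[-1,-0.135,0,0,0,0],[-1,-0.135,0,0,0,0],[-1,-0.135,0,0,0,0],[-1,-0.135,0,0,0,0],[-1,-0.135,0,0,0,0],[-1,-0.135,0,0,0,0],[-1,-0.135,0,0,0,0],[-1,-0.135,0,0,0,0]]' >/dev/null&& python3 -m crank '[[-1,-0.135,0,0,0,0],[-1,-0.135,0,0,0,0],[-1,-0.135,0,0,0,0],[-1,-0.135,0,0,0,0],[-1,-0.135,0,0,0,0],[-1,-0.135,0,0,0,0],[-1,-0.135,0,0,0,0],[-1,-0.135,0,0,0,0],[-1,-0.135,0,0,0,0],[-1,-0.135,0,0,0,0],[-1,-0.135,0,0,0,0],[-1,-0.135,0,0,0,0]]' >/dev/null && python3 -m crank '[[-1,-0.135,0,0,0,0],[-1,-0.135,0,0,0,0],[-1,-0.135,0,0,0,0],[-0.8,-0.135,0,0,0,0],[0,0,1,0,0,0],[0,0,1,0,0,0],[0,0,1,0,0,0],[0,0,1,0,0,0],[0,0,0.5,0,0,0],[0,0,0,0,0,0]]'
python3 - <<'E'
from h import *
show()
f=grab("scene"); cv2.imwrite("pics/s1.png",cv2.resize(f["image"][200:340,130:290][:,:,::-1],None,fx=4,fy=4,interpolation=cv2.INTER_CUBIC))
E
```

```text
clock: 6.4
tcp_pos: [0.4767, -0.2607, 0.1093]
orientation: [-2.111, -2.324, 0.002]
contact_force: [-0.6, 0.5, -0.0]
grip_width: 0.0853
gripper_force: 0.0
t 6.4 tcp [ 0.4767 -0.2607  0.1093] q [-0.08  0.42  0.59  1.99 -0.31  0.83  0.78]
x [-0.096  0.995  0.001] y [ 0.995  0.096 -0.002] z [-0.002  0.001 -1.   ]
F [-0.6  0.5 -0. ] w 0.0853 gf 0.0
```

View pics/s1.png

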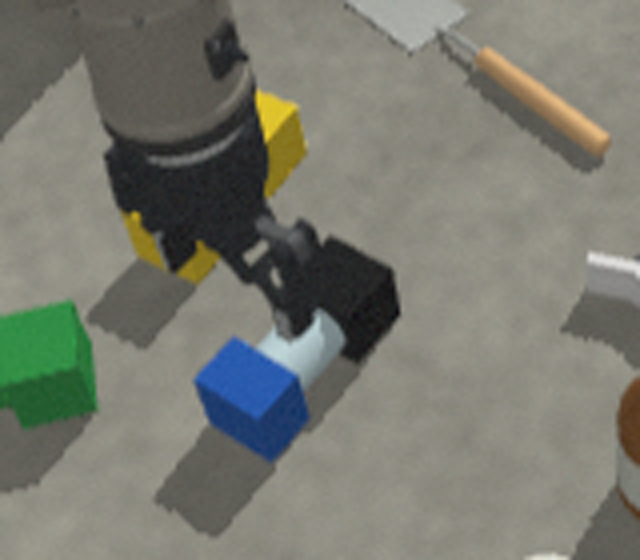

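The fingers are above the cartridge, straddling it near the head, and nothing is touching. I'll correct by about (-14, -7) mm, go down and grip the head.

```bash
python3 -m crank '[[-0.28,-0.72,0,0,0,0],[0,0,0.8,0,0,0],[0,0,0.8,0,0,0],[0,0,0.8,0,0,0],[0,0,0.8,0,0,0],[0,0,0.8,0,0,0],[0,0,0.7,0,0,0],[0,0,0,0,0,0],[0,0,0,0,0,0]]' && python3 -m crank '[[0,0,0,0,0,0],[0,0,0,0,0,0],[0,0,0,0,0,0],[0,0,0,0,0,0],[0,0,0,0,0,0],[0,0,0,0,0,0],[0,0,0,0,0,0],[0,0,0,0,0,0]]' 0.2 30; python3 -c "
from h import *
show()"
```

```text
clock: 7.35
tcp_pos: [0.4642, -0.268, 0.0168]
orientation: [2.112, 2.325, 0.0]
contact_force: [0.3, -0.5, 0.3]
grip_width: 0.0856
gripper_force: 0.0
clock: 8.15
tcp_pos: [0.4646, -0.2678, 0.0173]
orientation: [2.111, 2.326, 0.001]
contact_force: [-2.2, 0.4, 6.4]
grip_width: 0.0546
gripper_force: 30.5
t 8.15 tcp [ 0.4646 -0.2678  0.0173] q [ 0.03  0.55  0.49  2.05 -0.43  0.63  0.9 ]
x [-0.097  0.995 -0.   ] y [0.995 0.097 0.001] z [ 0.001 -0.    -1.   ]
F [-2.2  0.4  6.4] w 0.0546 gf 30.5
```

```bash
python3 -m crank '[[0.09,0,-0.68,0,-0.133,0],[0.09,0,-0.68,0,-0.133,0],[0.09,0,-0.66,0,-0.133,0],[0.09,0,-0.66,0,-0.133,0],[0.09,0,-0.66,0,-0.133,0],[0.09,0,-0.66,0,-0.133,0],[0.09,0,-0.65,0,-0.133,0],[0.09,0,-0.65,0,-0.133,0],[0,0,0,0,0,0]]' 0.2 60
python3 - <<'E'
from h import *
show()
f=grab("scene"); cv2.imwrite("pics/s2.png",cv2.resize(f["image"][200:340,130:290][:,:,::-1],None,fx=4,fy=4,interpolation=cv2.INTER_CUBIC))
E
```

```text
clock: 9.05
tcp_pos: [0.461, -0.2153, 0.105]
orientation: [1.621, 1.809, -0.725]
contact_force: [-0.4, -0.1, -4.9]
grip_width: 0.0532
gripper_force: 63.8
t 9.05 tcp [ 0.461  -0.2153  0.105 ] q [-1.12  0.95  1.22  2.31 -0.09  0.39  0.09]
x [-0.077  0.668 -0.74 ] y [ 0.994  0.106 -0.007] z [ 0.074 -0.736 -0.672]
F [-0.4 -0.1 -4.9] w 0.0532 gf 63.8
```

View pics/s2.png

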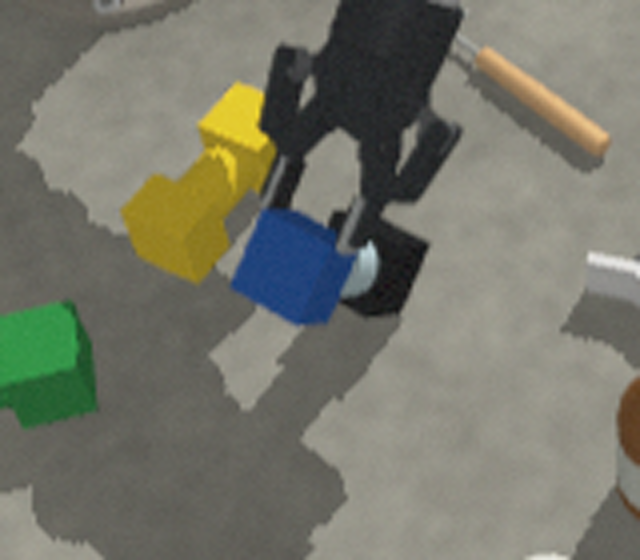

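The cartridge is held rigidly at about 48°, with its blue head up at (290,265) and the foot near the bench at (390,260). The wrist is cramped this close to the base, so I'll lift a little and move outward before tilting further.

```bash
python3 -m crank '[[-0.75,0,-0.7,0,0,0],[0,0.82,-0.15,0,0,0],[0,0.82,-0.15,0,0,0],[0,0.82,-0.15,0,0,0],[0,0.82,-0.15,0,0,0],[0,0.82,-0.15,0,0,0],[0,0,0,0,0,0]]' 0.2 80 >/dev/null; python3 -c "
from h import *
show()"; python3 -m crank '[[0,0,-0.1,0,-0.1,0],[0,0,-0.1,0,-0.1,0],[0,0,-0.1,0,-0.1,0],[0,0,-0.1,0,-0.1,0],[0,0,0,0,0,0]]' >/dev/null;python3 -c "
from h import *
show()"
```

```text
t 9.8 tcp [ 0.5428 -0.2002  0.1375] q [-1.07  0.94  1.24  2.11 -0.08  0.56  0.11]
x [-0.064  0.678 -0.732] y [0.995 0.097 0.003] z [ 0.073 -0.729 -0.681]
F [ 1.3  0.3 -4.1] w 0.0522 gf 84.3
t 10.3 tcp [ 0.5391 -0.1932  0.1395] q [-1.2   1.28  1.28  2.12 -0.07  0.56 -0.07]
x [-0.046  0.414 -0.909] y [ 0.995  0.098 -0.006] z [ 0.087 -0.905 -0.416]
F [ 0.3  0.4 -4.4] w 0.0522 gf 84.7
```

```bash
python3 -m crank '[[0,0,0,0,-0.1,0],[0,0,0,0,-0.1,0],[0,0,0,0,-0.1,0],[0,0,0,0,-0.1,0],[0,0,0,0,-0.1,0],[0,0,0,0,0,0]]' >/dev/null;python3 - <<'E'
from h import *
s,m=show()
f=grab("scene"); cv2.imwrite("pics/s3.png",f["image"][:,:,::-1])
P=xyz(f);hsv=cv2.cvtColor(f["image"],cv2.COLOR_RGB2HSV)
E
```

```text
t 10.9 tcp [ 0.5401 -0.1941  0.1394] q [-1.28  1.7   1.27  2.07 -0.07  0.65 -0.27]
x [-0.008  0.039 -0.999] y [ 0.995  0.097 -0.005] z [ 0.097 -0.995 -0.039]
F [ 0.5  0.1 -4.6] w 0.0522 gf 84.9
```

View pics/s3.png

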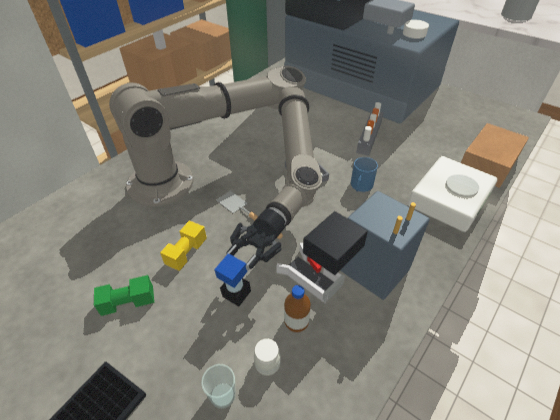

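The cartridge hangs vertical, blue head at (231,270) over black foot at (236,292), with the gripper horizontal. From here it can go straight to the mouth. First I'll check the dock centre line and where the cartridge is now.

Run:
```python
from h import *
a=np.radians(-4.5); Rd=np.array([[np.cos(a),-np.sin(a)],[np.sin(a),np.cos(a)]]); o=np.array([.6998,.0009])
for n in("top0.npz","scene0.npz"):
    f=load(n); P=xyz(f); im=f["image"].astype(int)
    hsv=cv2.cvtColor(f["image"],cv2.COLOR_RGB2HSV)
    D=(P[...,:2]-o)@Rd; Z=P[...,2]
    w=(Z>.030)&(Z<.042)&(im.min(2)>150)
    for x in (-.09,-.075,-.06,-.048):
        k=w&(abs(D[...,0]-x)<.008)&(abs(D[...,1])<.08); y=D[...,1][k]
        print(n,x,"R",np.round(y[y<0],3).tolist()[:14],"L",np.round(y[y>0],3).tolist()[:14])
    red=(hsv[...,1]>170)&((hsv[...,0]<6)|(hsv[...,0]>174))&(abs(D[...,0]+.06)<.05)&(abs(D[...,1])<.06)
    if red.any(): d=D[red]; print("red",d.min(0).round(3),d.max(0).round(3), "tip",d[d[:,0].argmax()].round(3))
f=grab("top");P=xyz(f);hsv=cv2.cvtColor(f["image"],cv2.COLOR_RGB2HSV)
for n in("top","scene"):
    if n=="scene": f=grab(n);P=xyz(f);hsv=cv2.cvtColor(f["image"],cv2.COLOR_RGB2HSV)
    b=(hsv[...,0]>100)&(hsv[...,0]<130)&(hsv[...,1]>150)&(abs(P[...,0]-.54)<.07)&(abs(P[...,1]+.175)<.07)
    z=P[...,2][b]; t=b&(P[...,2]>np.percentile(z,90)-.008)
    print(n,b.sum(),np.percentile(z,[5,50,95]).round(3),cv2.minAreaRect(P[t][:,:2].astype(np.float32)))
```

```text
top0.npz -0.09 R [-0.032, -0.035, -0.038, -0.032, -0.035, -0.039, -0.032, -0.035, -0.039, -0.032, -0.036, -0.039, -0.033, -0.036] L [0.059, 0.055, 0.036, 0.033, 0.058, 0.055, 0.039, 0.036, 0.033, 0.055, 0.052, 0.048, 0.045, 0.042]
top0.npz -0.075 R [-0.034, -0.034, -0.037, -0.04, -0.031, -0.034, -0.038, -0.041, -0.031, -0.034, -0.038, -0.041, -0.032, -0.035] L [0.056, 0.059, 0.056, 0.059, 0.056, 0.059, 0.056, 0.033]
top0.npz -0.06 R [-0.033, -0.036, -0.033, -0.036, -0.039, -0.033, -0.037, -0.04, -0.033, -0.037, -0.04, -0.034, -0.037, -0.04] L [0.058, 0.055, 0.058, 0.054, 0.057, 0.054, 0.057, 0.054, 0.057]
top0.npz -0.048 R [-0.032, -0.038, -0.032, -0.035, -0.039, -0.032, -0.035, -0.039, -0.033, -0.036, -0.039, -0.033, -0.036] L [0.059, 0.056, 0.058, 0.055, 0.058, 0.055, 0.058, 0.055, 0.058, 0.055]
red [-0.076  0.013] [-0.029  0.03 ] tip [-0.029  0.013]
scene0.npz -0.09 R [-0.034, -0.038, -0.034, -0.033, -0.032, -0.04, -0.038, -0.036, -0.035, -0.033, -0.041, -0.039, -0.037, -0.036] L []
scene0.npz -0.075 R [-0.034, -0.036, -0.034, -0.032, -0.039, -0.037, -0.037, -0.035, -0.032, -0.041, -0.04, -0.038, -0.037, -0.034] L []
scene0.npz -0.06 R [-0.036, -0.034, -0.031, -0.039, -0.038, -0.035, -0.034, -0.03, -0.04, -0.04, -0.039, -0.036, -0.034, -0.033] L []
scene0.npz -0.048 R [-0.033, -0.035, -0.033, -0.031, -0.04, -0.04, -0.038, -0.033, -0.035, -0.031, -0.04, -0.039, -0.041, -0.036] L []
red [-0.08   0.013] [-0.032  0.029] tip [-0.032  0.025]
top 414 [0.131 0.158 0.163] ((0.5376610159873962, -0.18433086574077606), (0.05250968411564827, 0.0568588562309742), 6.461743354797363)
scene 651 [0.126 0.158 0.162] ((0.5399810075759888, -0.1847504824399948), (0.0547524094581604, 0.055692724883556366), 5.795501232147217)
```

The wall and pawl positions agree with the dock frame to about 1 mm. The cartridge centre is at (0.539, -0.1845), with its foot 20 mm up. Next I'll lift, carry it over the mouth and turn it by -10°.

```bash
python3 -m crank '[[-0.7,0,0,0,0,0],[-0.6,0,0,0,0,0],[0,0.2835,-0.95,0,0,0],[0,0.2835,-0.95,0,0,0],[0,0.2835,-0.95,0,0,0],[0,0.2835,-0.95,0,0,0],[0,0.2835,-0.95,0,0,0]]' >/dev/null; python3 -c "
from h import *
show()"; python3 -m crank '[[0,0.2835,-0.95,0,0,0],[0,0.2835,-0.95,0,0,0],[0,0.2835,-0.95,0,0,0],[0,0.2835,-0.95,0,0,0],[0,0.2835,-0.95,0,0,0],[0,0,0,0.075,0,0],[0,0,0,0.075,0,0],[0,0,0,0.075,0,0],[0,0,0,0,0,0]]' >/dev/null;python3 - <<'E'
from h import *
to([.578,.001,.165])
for n in("top","scene"):
    f=grab(n);P=xyz(f);hsv=cv2.cvtColor(f["image"],cv2.COLOR_RGB2HSV)
    b=(hsv[...,0]>100)&(hsv[...,0]<130)&(hsv[...,1]>150)&(abs(P[...,0]-.578)<.07)&(abs(P[...,1]-.01)<.07)
    z=P[...,2][b]; t=b&(P[...,2]>np.percentile(z,90)-.008)
    print(n,b.sum(),np.percentile(z,[5,50,95]).round(3),cv2.minAreaRect(P[t][:,:2].astype(np.float32)))
    cv2.imwrite("pics/%s4.png"%n,f["image"][:,:,::-1])
E
```

```text
t 11.75 tcp [ 0.5583 -0.0971  0.1731] q [-1.37  1.64  1.33  1.96 -0.04  0.87 -0.23]
x [-0.003  0.04  -0.999] y [0.995 0.095 0.001] z [ 0.095 -0.995 -0.041]
F [-0.2  1.3 -5.3] w 0.0525 gf 84.9
t 12.65 tcp [ 0.5784 -0.0016  0.1768] q [-1.31  1.61  1.34  1.65 -0.04  1.3  -0.21]
x [-0.002  0.041 -0.999] y [ 0.997 -0.083 -0.005] z [-0.083 -0.996 -0.04 ]
F [ 0.7 -0.2 -4.2] w 0.0524 gf 84.8
shift units [ 0.59 -0.03 -0.11] rows>= 0.6
top 421 [0.17  0.194 0.199] ((0.5796066522598267, 0.007981732487678528), (0.055514536798000336, 0.05611909180879593), 85.27300262451172)
scene 581 [0.161 0.192 0.196] ((0.5791214108467102, 0.006964046508073807), (0.05618123710155487, 0.05584888160228729), 84.4010238647461)
```

View pics/scene4.png

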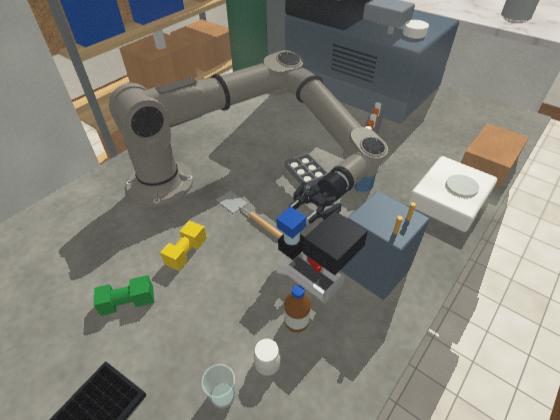

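The cartridge is right over the mouth, head at (291,221), but the wrist at (370,145) is directly over the mug and would hit it on the way down. I'll stand the cartridge in the clear area at y of about -0.16, then regrip from above with the tool vertical and slide it to the mouth.

```bash
python3 -m crank '[[0,-0.139,0.942,0,0,0],[0,-0.139,0.942,0,0,0],[0,-0.139,0.942,0,0,0],[0,-0.139,0.942,0,0,0],[0,-0.139,0.942,0,0,0],[0,-0.139,0.942,0,0,0],[0,-0.139,0.942,0,0,0],[0,-0.139,0.942,0,0,0],[0,-0.139,0.942,0,0,0],[0,0,0,0,-0.05,0],[0,0,0,0,0,0]]' >/dev/null; python3 -m crank '[[0.6,0,0,0,0,0],[0.6,0,0,0,0,0],[0.6,0,0,0,0,0],[0.4,0,0,0,0,0],[0,0,0,0,0,0],[0,0,0,0,0,0]]' >/dev/null;python3 - <<'E'
from h import *
show()
f=grab("scene");P=xyz(f);hsv=cv2.cvtColor(f["image"],cv2.COLOR_RGB2HSV)
b=(hsv[...,0]>100)&(hsv[...,0]<130)&(hsv[...,1]>150)&(abs(P[...,0]-.54)<.07)&(abs(P[...,1]+.155)<.07)
z=P[...,2][b]; t=b&(P[...,2]>np.percentile(z,90)-.008)
print(b.sum(),np.percentile(z,[5,50,95]).round(4),cv2.minAreaRect(P[t][:,:2].astype(np.float32)))
for n,box in(("bottle",(.1,.5)),):pass
E
```

```text
t 14.45 tcp [ 0.539  -0.1673  0.1244] q [-1.22  1.73  1.27  1.89 -0.08  0.95 -0.28]
x [-0.008 -0.001 -1.   ] y [ 0.997 -0.08  -0.008] z [-0.08  -0.997  0.002]
F [ 0.2  0.6 -4.3] w 0.0522 gf 84.9
613 [0.1086 0.1399 0.1434] ((0.540911853313446, -0.15845835208892822), (0.05539891868829727, 0.05502818152308464), 83.50272369384766)
```

```bash
for i in 1 2; do python3 -m crank '[[0.1,0,0,0,0,0],[0,0,0,0,0,0]]' | grep -E "force|tcp"; done; python3 -m crank '[[0.05,0,0,0,0,0],[0,0,0,0,0,0]]' | grep -E "force|tcp"
```

```text
tcp_pos: [0.5388, -0.1673, 0.1241]
contact_force: [-0.7, 2.1, 1.0]
gripper_force: 85.2
tcp_pos: [0.5386, -0.1671, 0.124]
contact_force: [-1.1, 4.7, 7.8]
gripper_force: 85.6
tcp_pos: [0.5386, -0.1671, 0.124]
contact_force: [-1.4, 6.1, 10.0]
gripper_force: 85.7
```

On the bench. Release and back straight off.

```bash
python3 -m crank '[[-0.1,0,0,0,0,0],[0,0,0,0,0,0],[0,0,0,0,0,0],[0,0,0,0,0,0],[0,0,0,0,0,0],[0,0,0,0,0,0]]' 1 >/dev/null; python3 -m crank '[[0,0,-0.5,0,0,0],[0,0,-0.8,0,0,0],[0,0,-0.9,0,0,0],[0,0,-0.9,0,0,0],[0,0,-0.9,0,0,0],[-1,0,0,0,0,0],[-1,0,0,0,0,0],[-1,0,0,0,0,0],[-1,0,0,0,0,0],[-1,0,0,0,0,0],[0,0,0,0,0,0]]' >/dev/null;python3 - <<'E'
from h import *
show()
for n in("scene","top"):
    f=grab(n);P=xyz(f);hsv=cv2.cvtColor(f["image"],cv2.COLOR_RGB2HSV)
    b=(hsv[...,0]>100)&(hsv[...,0]<130)&(hsv[...,1]>150)&(abs(P[...,0]-.54)<.07)&(abs(P[...,1]+.155)<.07)
    z=P[...,2][b]; t=b&(P[...,2]>np.percentile(z,90)-.008)
    print(b.sum(),np.percentile(z,[5,50,95]).round(4),cv2.minAreaRect(P[t][:,:2].astype(np.float32)))
f=load("top0.npz");P=xyz(f)
for nm,(u,v) in dict(bottle=(341,160),jar=(383,158),mug=(162,202)).items(): print(nm,P[v,u].round(3))
E
```

```text
t 16.8 tcp [ 0.5457 -0.088   0.2253] q [-1.3   1.59  1.38  1.85  0.02  1.11 -0.2 ]
x [-0.004 -0.001 -1.   ] y [ 0.997 -0.082 -0.004] z [-0.082 -0.997  0.001]
F [0.5 0.4 0.5] w 0.0853 gf 0.0
612 [0.1074 0.139  0.1422] ((0.5387630462646484, -0.155350461602211), (0.05442531034350395, 0.054898351430892944), 84.13800048828125)
412 [0.1085 0.1398 0.1446] ((0.5371806621551514, -0.15375299751758575), (0.05575699359178543, 0.055117540061473846), 85.0508041381836)
bottle [ 0.692 -0.127  0.115]
jar [ 0.71  -0.266  0.073]
mug [0.579 0.448 0.   ]
```

The cartridge is standing square at (0.538, -0.1545), with its top at 140 mm and yaw about -5°. Next I'll turn the tool vertical.

```bash
python3 -m crank '[[0,0,0,0,0.182,0],[0,0,0,0,0.182,0],[0,0,0,0,0.182,0],[0,0,0,0,0.182,0],[0,0,0,0,0.182,0],[0,0,0,0,0.182,0],[0,0,0,0,0.182,0],[0,0,0,0,0.182,0],[0,0,0,0,0.182,0],[0,0,0,0,0.182,0],[0,0,0,0,0.182,0],[0,0,0,0,0,0]]' >/dev/null; python3 -c "
from h import *
to([.538,-.1545,.21])"
```

```text
t 18.1 tcp [ 0.5443 -0.0947  0.2233] q [-0.79  0.46  1.16  1.87 -0.47  1.13  0.44]
x [0.093 0.996 0.004] y [ 0.996 -0.093 -0.005] z [-0.004  0.004 -1.   ]
F [-1.  -0.3  0.5] w 0.0857 gf 0.0
shift units [-3.01 -0.03  0.66] rows>= 3.1
```

```bash
python3 -m crank '[[-0.75,0,0,0,0,0],[-0.75,0,0,0,0,0],[-0.75,0,0,0,0,0],[-0.76,-0.03,0,0,0,0],[0,0,0.9,0,0,0],[0,0,0.9,0,0,0],[0,0,0.9,0,0,0],[0,0,0.9,0,0,0],[0,0,0.9,0,0,0],[0,0,0.9,0,0,0],[0,0,0.5,0,0,0],[0,0,0,0,0,0]]' >/dev/null; python3 -m crank '[[0,0,0,0,0,0],[0,0,0,0,0,0],[0,0,0,0,0,0],[0,0,0,0,0,0],[0,0,0,0,0,0],[0,0,0,0,0,0],[0,0,0,0,0,0]]' 0.2 60 >/dev/null; python3 -m crank '[[0,0,-0.7,0,0,0],[0,0,-0.8,0,0,0],[0,0,-0.8,0,0,0],[0,0,0,0,0,0]]' >/dev/null;python3 -c "
from h import *
to([.580,.0103,.15])"
```

```text
t 20.4 tcp [ 0.5411 -0.1479  0.1518] q [-0.6   0.54  1.05  1.92 -0.56  1.01  0.62]
x [ 0.08   0.997 -0.   ] y [ 0.997 -0.08  -0.005] z [-0.005 -0.    -1.   ]
F [-1.1  0.7  0.7] w 0.0171 gf 0.0
shift units [8.04 1.31 0.08] rows>= 8.1
```

Run:
```python
from h import *
f=grab("scene"); cv2.imwrite("pics/s5.png",cv2.resize(f["image"][180:330,150:350][:,:,::-1],None,fx=3.5,fy=3.5,interpolation=cv2.INTER_CUBIC)); np.savez("s5.npz",**f)
f=grab("top"); np.savez("t5.npz",**f)
```

```text
(no output)
```

View pics/s5.png

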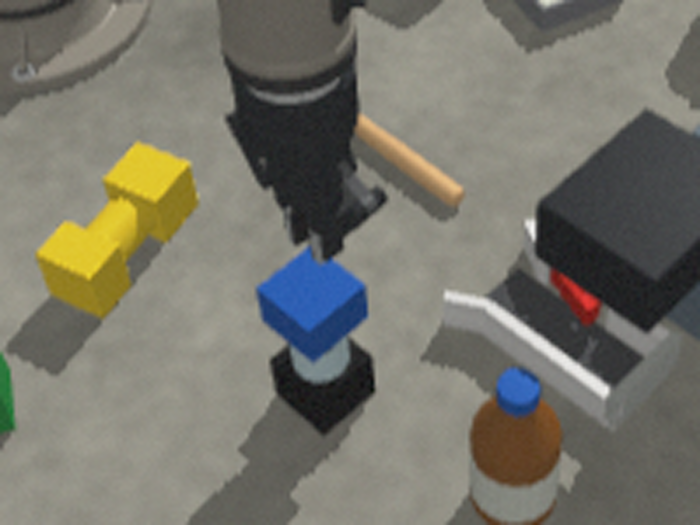

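The cartridge still stands upright, head at (312,300) in the crop; the fingers shut above it without gripping. I'll measure again and retry step by step.

```bash
python3 -m crank '[[0,0,-1,0,0,0],[0,0,-1,0,0,0],[0,0,-1,0,0,0],[0,0,0,0,0,0],[0,0,0,0,0,0],[0,0,0,0,0,0]]' 1 >/dev/null
cat >> h.py <<'E'
def cart(x,y,r=.07):
    for n in("scene","top"):
        f=grab(n);P=xyz(f);hsv=cv2.cvtColor(f["image"],cv2.COLOR_RGB2HSV)
        b=(hsv[...,0]>100)&(hsv[...,0]<130)&(hsv[...,1]>150)&(abs(P[...,0]-x)<r)&(abs(P[...,1]-y)<r)
        if b.sum()<20: print(n,"few",b.sum()); continue
        z=P[...,2][b]; t=b&(P[...,2]>np.percentile(z,90)-.008)
        print(n,b.sum(),np.percentile(z,[5,50,95]).round(4),cv2.minAreaRect(P[t][:,:2].astype(np.float32)))
E
python3 -c "
from h import *
cart(.54,-.155); to([.538,-.1545,.2])"
```

```text
scene 615 [0.1077 0.1388 0.1421] ((0.5392984747886658, -0.15605151653289795), (0.05510455742478371, 0.05488653481006622), 86.60877227783203)
top few 0
t 21.2 tcp [ 0.5398 -0.1471  0.2085] q [-0.66  0.48  1.12  1.87 -0.48  1.11  0.56]
x [ 0.08   0.997 -0.   ] y [ 0.997 -0.08  -0.01 ] z [-0.01   0.001 -1.   ]
F [ 0.9 -0.2  1. ] w 0.0853 gf 0.0
shift units [-0.38 -0.06  0.43] rows>= 0.6
```

```bash
python3 -m crank '[[-0.38,-0.04,0,0,0,0],[0,0,0.9,0,0,0],[0,0,0.9,0,0,0],[0,0,0.9,0,0,0],[0,0,0.9,0,0,0],[0,0,0.9,0,0,0],[0,0,0.9,0,0,0],[0,0,0,0,0,0]]' | grep -E "tcp|contact"; python3 -m crank '[[0,0,0,0,0,0],[0,0,0,0,0,0],[0,0,0,0,0,0],[0,0,0,0,0,0],[0,0,0,0,0,0],[0,0,0,0,0,0],[0,0,0,0,0,0],[0,0,0,0,0,0],[0,0,0,0,0,0]]' 0.2 60
```

```text
tcp_pos: [0.5363, -0.1549, 0.0995]
contact_force: [-0.1, 0.8, -0.6]
clock: 22.9
tcp_pos: [0.5389, -0.1555, 0.1033]
orientation: [-2.306, -2.127, 0.006]
contact_force: [-1.9, 0.4, 8.1]
grip_width: 0.0525
gripper_force: 61.3
```

```bash
python3 -m crank '[[0,0,-0.8,0,0,0],[0,0,-0.9,0,0,0],[0,0,-0.9,0,0,0],[0,0,0,0,0,0]]' | grep -E "grip|contact";python3 -c "
from h import *
cart(.539,-.155); to([.5803,.0103,.153])"
```

```text
contact_force: [0.9, -0.3, -3.9]
grip_width: 0.0523
gripper_force: 63.6
scene 492 [0.1595 0.1909 0.1951] ((0.5425044894218445, -0.15579983592033386), (0.05507224053144455, 0.056927382946014404), 85.28922271728516)
top few 0
t 23.4 tcp [ 0.5387 -0.1545  0.1539] q [-0.59  0.54  1.05  1.92 -0.55  1.01  0.63]
x [0.08  0.997 0.   ] y [ 0.997 -0.08  -0.007] z [-0.007  0.001 -1.   ]
F [-0.1  0.4 -5.2] w 0.0526 gf 63.5
shift units [8.38 1.42 0.03] rows>= 8.5
```

```bash
python3 -m crank '[[0.84,0.137,0,0,0,0],[0.84,0.137,0,0,0,0],[0.84,0.137,0,0,0,0],[0.84,0.137,0,0,0,0],[0.84,0.137,0,0,0,0],[0.84,0.137,0,0,0,0],[0.84,0.137,0,0,0,0],[0.84,0.137,0,0,0,0],[0.84,0.137,0,0,0,0],[0.84,0.137,0,0,0,0],[0,0,0,0,0,0]]' | grep -E "grip|contact";python3 -c "
from h import *
cart(.58,.01); to([.5798,.0103,.153])"
```

```text
contact_force: [0.3, 1.9, -5.4]
grip_width: 0.0525
gripper_force: 63.5
scene 477 [0.1546 0.1878 0.1921] ((0.581755518913269, 0.013850383460521698), (0.055644698441028595, 0.054983410984277725), 84.21052551269531)
top few 0
t 24.6 tcp [0.5794 0.0105 0.1533] q [-0.87  0.59  1.05  1.88 -0.59  1.04  0.35]
x [ 0.079  0.997 -0.001] y [ 0.997 -0.079 -0.008] z [-0.008 -0.    -1.   ]
F [ 0.2 -0.9 -5.5] w 0.0525 gf 63.7
shift units [-0.01  0.02  0.02] rows>= 0.0
```

```bash
python3 -m crank '[[0,0,0.8,0,0,0],[0,0,0.8,0,0,0],[0,0,0.6,0,0,0],[0,0,0,0,0,0]]' | grep -E "tcp|contact"; for i in 1 2 3; do python3 -m crank '[[0,0,0.1,0,0,0],[0,0,0,0,0,0]]' | grep -E "tcp|contact";done
```

```text
tcp_pos: [0.5771, 0.0101, 0.1068]
contact_force: [-1.1, -0.0, -4.8]
tcp_pos: [0.5793, 0.0101, 0.1075]
contact_force: [-1.3, 0.3, -4.4]
tcp_pos: [0.5792, 0.0104, 0.1055]
contact_force: [0.4, 0.3, -5.1]
tcp_pos: [0.5793, 0.0103, 0.1036]
contact_force: [0.8, -0.1, -3.6]
```

```bash
python3 -m crank '[[0,0,0.1,0,0,0],[0,0,0,0,0,0]]' | grep -E "tcp|contact"; python3 -m crank '[[0,0,0,0,0,0],[0,0,0,0,0,0],[0,0,0,0,0,0],[0,0,0,0,0,0],[0,0,0,0,0,0],[0,0,0,0,0,0]]' 1 | grep -E "grip|contact";python3 -m crank '[[0,0,-0.9,0,0,0],[0,0,-1,0,0,0],[0,0,-1,0,0,0],[-0.2,-0.7,-0.7,0,0,0],[0,-1,0,0,0,0],[0,-1,0,0,0,0],[0,-1,0,0,0,0],[0,-1,0,0,0,0],[0,-1,0,0,0,0],[0,0,0,0,0,0]]' 0.9 | grep -E "tcp|contact";python3 -c "
from h import *
cart(.58,.01);show()"
```

```text
tcp_pos: [0.5798, 0.0101, 0.1034]
contact_force: [-4.7, 1.1, 14.9]
contact_force: [-0.2, 0.1, -0.7]
grip_width: 0.0852
gripper_force: 0.0
tcp_pos: [0.4631, 0.0158, 0.1737]
contact_force: [-0.3, 0.3, 0.7]
scene 523 [0.108  0.1388 0.1424] ((0.5797344446182251, 0.009688718244433403), (0.05541602149605751, 0.0544007271528244), 84.6080093383789)
top 43 [0.1365 0.1405 0.1435] ((0.5992217063903809, -0.0003708302974700928), (0.03187589347362518, 0.012479690834879875), 73.5883560180664)
t 27.5 tcp [0.4661 0.016  0.1745] q [-1.18  0.37  1.26  2.11 -0.43  0.97  0.25]
x [0.079 0.997 0.001] y [ 0.997 -0.079 -0.007] z [-0.007  0.001 -1.   ]
F [ 0.2  0.3 -0.2] w 0.0771 gf 0.0
```

The cartridge stands in the mouth at dock x of about -0.120, square and upright. I'll shut the fingers, lean the tool back by 35° and find the spatula's extent before coming down behind the foot.

```bash
python3 -m crank '[[-0.2,0.9,-0.6,0,0,0],[0,0.9,-0.6,0,0,0],[0,0,0,-0.156,0,0],[0,0,0,-0.156,0,0],[0,0,0,-0.156,0,0],[0,0,0,-0.156,0,0],[0,0,0,-0.156,0,0],[0,0,0,0,0,0]]' 0 60 | grep -E "tcp|contact"
python3 - <<'E'
from h import *
for n in("top0.npz","scene0.npz"):
    f=load(n);P=xyz(f);hsv=cv2.cvtColor(f["image"],cv2.COLOR_RGB2HSV)
    m=(hsv[...,0]>5)&(hsv[...,0]<20)&(hsv[...,1]>100)&(abs(P[...,1])<.06)&(abs(P[...,0]-.47)<.08)
    p=P[m]; print(m.sum(),p.min(0).round(3),p.max(0).round(3))
a=np.radians(-4.5); o=np.array([.6998,.0009]); e=np.array([np.cos(a),np.sin(a)])
g=o+e*-.168; print("pt",g); to([g[0],g[1],.10])
E
```

```text
tcp_pos: [0.4818, -0.0074, 0.1839]
contact_force: [0.2, 1.5, -0.2]
27 [0.442 0.056 0.008] [0.496 0.059 0.021]
44 [0.42  0.053 0.009] [0.5  0.06 0.02]
pt [0.53231789 0.01408113]
t 28.3 tcp [ 0.4818 -0.0074  0.1839] q [-1.37 -0.1   1.15  2.3   0.39  0.64 -0.59]
x [ 0.101  0.994 -0.043] y [ 0.95  -0.084  0.301] z [ 0.296 -0.072 -0.953]
F [ 0.2  1.5 -0.2] w 0.0002 gf 0.0
shift units [1.5  1.05 4.67] rows>= 5.0
```

```bash
python3 -m crank '[[0.44,0.7,0.1,0,0,0],[0.44,0.7,0.1,0,0,0],[0.44,0.7,0.1,0,0,0],[0,0,0,-0.08,0,0],[0,0,0,-0.08,0,0],[0,0,0,-0.08,0,0],[0,0,0,-0.08,0,0],[0,0,0,-0.08,0,0],[0,0,0,0,0,0]]' | grep -E "tcp|contact"; python3 -c "
from h import *
to([.528,.0143,.12])"
```

```text
tcp_pos: [0.5242, 0.0105, 0.1861]
contact_force: [0.4, -0.1, 0.0]
t 29.2 tcp [0.5242 0.0105 0.1861] q [-1.37 -0.08  1.05  2.4   0.91  0.43 -1.17]
x [ 0.107  0.993 -0.06 ] y [ 0.848 -0.06   0.526] z [ 0.519 -0.107 -0.848]
F [ 0.4 -0.1  0. ] w 0.0002 gf 0.0
shift units [ 0.41 -1.59  2.88] rows>= 3.3
```

```bash
python3 -m crank '[[0.1,-0.5,0.85,0,0,0],[0.1,-0.52,0.85,0,0,0],[0.1,-0.52,0.85,0,0,0],[0.06,-0.52,0.85,0,0,0],[0.06,-0.52,0.85,0,0,0],[0.06,-0.52,0.85,0,0,0],[0.06,-0.52,0.85,0,0,0],[0,0,0,0,0,0]]' | grep -E "tcp|contact"; python3 -c "
from h import *
to([.528,.0143,.022])"
```

```text
tcp_pos: [0.5295, 0.0032, 0.0881]
contact_force: [-0.1, -0.9, 0.3]
t 30.0 tcp [0.5295 0.0032 0.0881] q [-0.36  0.24  0.04  2.43  1.62  0.28 -1.97]
x [ 0.116  0.99  -0.084] y [ 0.851 -0.055  0.523] z [ 0.513 -0.132 -0.848]
F [-0.1 -0.9  0.3] w 0.0004 gf 0.0
shift units [ 0.82 -1.82  2.69] rows>= 3.4
```

```bash
python3 -m crank '[[0.2,-0.4,0.6,0.08,0,0],[0.2,-0.4,0.6,0.08,0,0],[0.2,-0.35,0.6,0.06,0,0],[0.1,-0.3,0.5,0,0,0],[0,0,0,0,0,0]]' | grep -E "tcp|contact"; python3 -c "
from h import *
to([.528,.0143,.022])"
```

```text
tcp_pos: [0.5269, 0.0139, 0.0385]
contact_force: [0.8, 0.6, 1.0]
t 30.5 tcp [0.5269 0.0139 0.0385] q [-0.37  0.36  0.08  2.35  1.13  0.23 -1.49]
x [ 0.112  0.99  -0.087] y [ 0.919 -0.07   0.388] z [ 0.378 -0.123 -0.918]
F [0.8 0.6 1. ] w -0.0003 gf 0.0
shift units [ 0.1  -0.27  0.78] rows>= 0.8
```

```bash
python3 -m crank '[[0.1,-0.27,0.78,0,0,0],[0,0,0,0,0,0],[0.01,0.276,0.116,0,0,0],[0.01,0.276,0.116,0,0,0],[0.01,0.276,0.116,0,0,0],[0.01,0.276,0.116,0,0,0],[0.01,0.276,0.116,0,0,0],[0.01,0.276,0.116,0,0,0],[0,0,0,0,0,0]]' | grep -E "tcp|contact"
cat >> h.py <<'E'
def dock():
    s,m=show(); a=np.radians(-4.5); o=np.array([.6998,.0009]); e=np.array([np.cos(a),np.sin(a),0]); n=np.array([-e[1],e[0],0])
    d=s["tcp_pos"].copy(); d[:2]-=o; print("tcp dock",(d@e).round(4),(d@n).round(4),"z",d[2].round(4),"unit row 20mm along dock x:",(m.T@e).round(3),"dock y:",(m.T@n).round(3),"up",m[2].round(3),"tilt",np.degrees(np.arccos(-m[2,2])).round(1))
E
python3 -c "
from h import *
dock();cart(.6,.01)"
```

```text
tcp_pos: [0.5641, 0.0121, 0.0235]
contact_force: [-1.0, 0.1, 1.1]
t 31.4 tcp [0.5641 0.0121 0.0235] q [-0.32  0.43  0.06  2.28  1.16  0.21 -1.48]
x [ 0.112  0.99  -0.084] y [ 0.918 -0.071  0.39 ] z [ 0.38  -0.121 -0.917]
F [-1.   0.1  1.1] w 0.0003 gf 0.0
tcp dock -0.1361 0.0006 z 0.0235 unit row 20mm along dock x: [0.034 0.921 0.389] dock y: [ 0.996  0.001 -0.091] up [-0.084  0.39  -0.917] tilt 23.5
scene 464 [0.11   0.1411 0.147 ] ((0.6180716753005981, -1.9837170839309692e-05), (0.06046067550778389, 0.09921182692050934), 70.40424346923828)
top 323 [0.1304 0.1428 0.1492] ((0.5987344980239868, 0.010011788457632065), (0.050484560430049896, 0.05567152053117752), 89.35679626464844)
```

```bash
python3 -m crank '[[0.01,0.276,0.116,0,0,0],[0.01,0.276,0.116,0,0,0],[0.01,0.276,0.116,0,0,0],[0.01,0.276,0.116,0,0,0],[0,0,0,0,0,0]]' | grep -E "tcp|contact"
python3 - <<'E'
from h import *
dock();cart(.62,.01,.05)
f=grab("scene"); cv2.imwrite("pics/s6.png",cv2.resize(f["image"][180:320,230:390][:,:,::-1],None,fx=4,fy=4,interpolation=cv2.INTER_CUBIC))
E
```

```text
tcp_pos: [0.5852, 0.0095, 0.0223]
contact_force: [-6.9, 0.7, 4.7]
t 32.0 tcp [0.5852 0.0095 0.0223] q [-0.27  0.46  0.01  2.22  1.08  0.24 -1.38]
x [ 0.112  0.99  -0.085] y [ 0.919 -0.071  0.387] z [ 0.377 -0.122 -0.918]
F [-6.9  0.7  4.7] w 0.0 gf 3.8
tcp dock -0.1149 -0.0004 z 0.0223 unit row 20mm along dock x: [0.034 0.922 0.385] dock y: [ 0.996  0.001 -0.092] up [-0.085  0.387 -0.918] tilt 23.3
scene 343 [0.1095 0.1421 0.1478] ((0.6298697590827942, -0.0014258287847042084), (0.055765461176633835, 0.07373125851154327), 74.59869384765625)
top 321 [0.1282 0.1428 0.1491] ((0.6160613298416138, 0.0038586314767599106), (0.05120931193232536, 0.06276912987232208), 84.14744567871094)
```

View pics/s6.png

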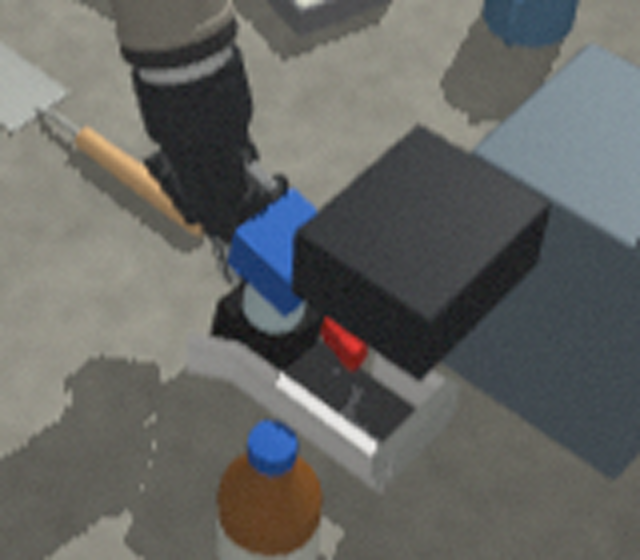

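In the picture the cartridge stands in the channel, head at (275,245), with the pawl still out at (345,345). The head may be leaning a little, so I'll fit its top plane.

```bash
cat >> h.py <<'E'
def top(x,y,r=.06):
    for n in("scene","top"):
        f=grab(n);P=xyz(f);hsv=cv2.cvtColor(f["image"],cv2.COLOR_RGB2HSV)
        b=(hsv[...,0]>105)&(hsv[...,0]<125)&(hsv[...,1]>170)&(abs(P[...,0]-x)<r)&(abs(P[...,1]-y)<r)&(P[...,2]>.12)&(P[...,2]<.158)
        lab,k=cv2.connectedComponents(b.astype(np.uint8)); k=k==np.bincount(k[b]).argmax()
        k=cv2.erode((k).astype(np.uint8),np.ones((3,3)))>0; p=P[k]
        if n=="scene": p=p[p[:,2]>.132]
        if len(p)<10: print(n,"few",len(p));continue
        for _ in range(3):
            A=np.c_[p[:,:2]-p[:,:2].mean(0),np.ones(len(p))]; c=np.linalg.lstsq(A,p[:,2],rcond=None)[0]; e=abs(A@c-p[:,2]); p=p[e<.004]
        print(n,len(p),"slope xy deg",np.degrees(c[:2]).round(1),"z",c[2].round(4),"ext",p.min(0).round(3),p.max(0).round(3))
E
python3 -c "
from h import *
top(.606,.008)"
```

```text
scene 124 slope xy deg [-7.3  3.1] z 0.1436 ext [ 0.597 -0.026  0.138] [0.635 0.022 0.148]
top 165 slope xy deg [-8.1  2.4] z 0.1432 ext [ 0.591 -0.018  0.137] [0.647 0.024 0.149]
```

The top plane slopes about 8° forward, so the foot's rear is lifting: the push is too high. I'll back off so it rocks upright, lower the tip about 12 mm and push again.

```bash
python3 -m crank '[[-0.01,-0.2,-0.08,0,0,0],[-0.01,-0.3,-0.12,0,0,0],[0,0,0,0,0,0],[0.05,-0.23,0.55,0,0,0],[0,0,0,0,0,0],[0,0,0,0,0,0]]' | grep -E "tcp|contact"; python3 -c "
from h import *
dock();top(.606,.008)"
```

```text
tcp_pos: [0.5759, 0.0113, 0.0104]
contact_force: [0.0, -0.5, -0.4]
t 32.85 tcp [0.5759 0.0113 0.0104] q [-0.31  0.47  0.06  2.25  1.22  0.2  -1.54]
x [ 0.111  0.99  -0.084] y [ 0.919 -0.07   0.388] z [ 0.379 -0.12  -0.918]
F [ 0.  -0.5 -0.4] w 0.0002 gf 0.0
tcp dock -0.1244 0.0007 z 0.0104 unit row 20mm along dock x: [0.033 0.922 0.387] dock y: [ 0.996  0.002 -0.09 ] up [-0.084  0.388 -0.918] tilt 23.4
scene 151 slope xy deg [-6.3  2.8] z 0.143 ext [ 0.59  -0.026  0.137] [0.634 0.027 0.148]
top 202 slope xy deg [-6.2  3.4] z 0.1429 ext [ 0.584 -0.018  0.136] [0.639 0.027 0.149]
```

Run:
```python
import h
from h import *
g=h.grab
h.grab=lambda n: load("s5.npz" if n=="scene" else "t5.npz")
try: top(.539,-.155)
except Exception as e: print(e)
h.grab=g
f=grab("scene"); a=f["image"][215:285,270:340]; b=grab("top")["image"][150:215,262:332]
cv2.imwrite("pics/c7.png",cv2.resize(np.hstack([a[:65],b])[:,:,::-1],None,fx=5.6,fy=5.6,interpolation=cv2.INTER_CUBIC))
```

```text
scene 309 slope xy deg [-0.5  0.2] z 0.1401 ext [ 0.514 -0.184  0.136] [ 0.567 -0.133  0.144]
attempt to get argmax of an empty sequence
```

View pics/c7.png

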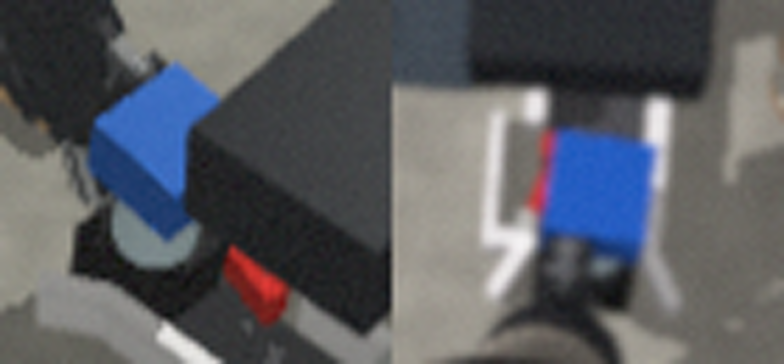

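These crops show the cartridge clear of the walls, but the gripper's body, not the fingertip, is touching its head from behind because 23° is too steep. I'll back off so it rocks upright, then lean the tool back to about 36°.

```bash
python3 -m crank '[[-0.01,-0.46,-0.19,0,0,0],[-0.01,-0.46,-0.19,0,0,0],[-0.02,0.15,-0.37,0,0,0],[0,0,0,-0.05,0,0],[0,0,0,-0.05,0,0],[0,0,0,-0.05,0,0],[0,0,0,-0.05,0,0],[0,0,0,-0.05,0,0],[0,0,0,-0.05,0,0],[0,0,0,0,0,0]]' | grep -E "tcp|contact"; python3 -c "
from h import *
dock();top(.60,.008)"
```

```text
tcp_pos: [0.5551, 0.0113, 0.0177]
contact_force: [-0.4, -0.9, 0.8]
t 34.05 tcp [0.5551 0.0113 0.0177] q [-0.15  0.48 -0.22  2.43  2.17  0.51 -2.53]
x [ 0.114  0.99  -0.088] y [ 0.82  -0.043  0.571] z [ 0.562 -0.137 -0.816]
F [-0.4 -0.9  0.8] w 0.0002 gf 0.0
tcp dock -0.1451 -0.001 z 0.0177 unit row 20mm along dock x: [0.036 0.82  0.571] dock y: [ 0.995  0.021 -0.093] up [-0.088  0.571 -0.816] tilt 35.3
scene 212 slope xy deg [-0.3 -0.1] z 0.1402 ext [ 0.574 -0.026  0.137] [0.624 0.03  0.143]
top 205 slope xy deg [-0.7  0.3] z 0.1402 ext [ 0.569 -0.015  0.136] [0.621 0.032 0.144]
```

Upright again (slope <1°) with tilt 35°. Now lower 5 mm and push.

```bash
python3 -m crank '[[0.02,-0.14,0.2,0,0,0],[0.011,0.246,0.171,0,0,0],[0.011,0.246,0.171,0,0,0],[0.011,0.246,0.171,0,0,0],[0.011,0.246,0.171,0,0,0],[0.011,0.246,0.171,0,0,0],[0,0,0,0,0,0]]' | grep -E "tcp|contact"; python3 -c "
from h import *
dock();top(.62,.008)"
```

```text
tcp_pos: [0.5863, 0.0093, 0.0134]
contact_force: [-1.5, 0.1, 0.7]
t 34.85 tcp [0.5863 0.0093 0.0134] q [-0.15  0.51 -0.19  2.36  2.17  0.48 -2.49]
x [ 0.114  0.99  -0.088] y [ 0.819 -0.043  0.572] z [ 0.562 -0.137 -0.815]
F [-1.5  0.1  0.7] w 0.0001 gf 0.4
tcp dock -0.1138 -0.0005 z 0.0134 unit row 20mm along dock x: [0.036 0.82  0.572] dock y: [ 0.995  0.021 -0.092] up [-0.088  0.572 -0.815] tilt 35.4
scene 224 slope xy deg [0.4 1. ] z 0.1403 ext [ 0.576 -0.025  0.136] [0.625 0.03  0.143]
top 211 slope xy deg [0.2 0.6] z 0.1404 ext [ 0.572 -0.015  0.136] [0.627 0.029 0.144]
```

Run:
```python
from h import *
for n in("top","scene"):
    f=grab(n);P=xyz(f);F=210/np.tan(np.radians(f["fovy"])/2)
    print(n)
    for yy,z0 in((.0,.14),(.020,.14),(-.015,.14)) if n=="top" else ((.0,.14),(-.015,.14),(-.02,.04)):
        out=[]
        for x in np.arange(.545,.66,.008):
            c=f["world_to_cam"]@np.array([x,yy-.08*(x-.6),z0,1]); u=F*c[0]/-c[2]+f["cx"]; v=-F*c[1]/-c[2]+f["cy"]; u,v=int(round(u)),int(round(v))
            out.append((round(x,3),tuple(P[v,u].round(3).tolist()),tuple(f["image"][v,u].tolist())))
        print(yy,z0,*out,sep="\n ")
```

```text
top
0.0
 0.14
 (np.float64(0.545), (0.567, 0.0, 0.001), (124, 119, 115))
 (np.float64(0.553), (0.572, -0.002, 0.03), (31, 33, 33))
 (np.float64(0.561), (0.575, -0.001, 0.05), (39, 42, 46))
 (np.float64(0.569), (0.573, 0.002, 0.116), (33, 67, 127))
 (np.float64(0.577), (0.578, 0.003, 0.139), (43, 102, 204))
 (np.float64(0.585), (0.582, 0.003, 0.148), (43, 101, 204))
 (np.float64(0.593), (0.592, -0.0, 0.146), (39, 98, 201))
 (np.float64(0.601), (0.602, -0.0, 0.14), (43, 100, 203))
 (np.float64(0.609), (0.609, -0.0, 0.138), (48, 105, 206))
 (np.float64(0.617), (0.618, -0.001, 0.138), (35, 97, 201))
 (np.float64(0.625), (0.626, -0.003, 0.14), (39, 82, 158))
 (np.float64(0.633), (0.665, -0.01, -0.001), (52, 54, 65))
 (np.float64(0.641), (0.676, -0.01, -0.005), (61, 59, 64))
 (np.float64(0.649), (0.684, -0.01, -0.008), (80, 79, 82))
 (np.float64(0.657), (0.691, -0.01, 0.003), (80, 82, 82))
0.02
 0.14
 (np.float64(0.545), (0.543, 0.024, 0.152), (93, 92, 96))
 (np.float64(0.553), (0.553, 0.024, 0.148), (102, 103, 106))
 (np.float64(0.561), (0.558, 0.024, 0.149), (106, 106, 111))
 (np.float64
[... 3617 characters left out ...]
oat64(0.569), (0.55, 0.006, -0.002), (152, 149, 138))
 (np.float64(0.577), (0.576, -0.017, 0.039), (29, 27, 31))
 (np.float64(0.585), (0.584, -0.018, 0.037), (28, 29, 29))
 (np.float64(0.593), (0.593, -0.02, 0.042), (37, 32, 34))
 (np.float64(0.601), (0.601, -0.022, 0.041), (28, 24, 28))
 (np.float64(0.609), (0.611, -0.022, 0.045), (28, 29, 32))
 (np.float64(0.617), (0.62, -0.024, 0.045), (26, 27, 29))
 (np.float64(0.625), (0.625, -0.022, 0.038), (24, 26, 26))
 (np.float64(0.633), (0.625, -0.012, 0.023), (22, 26, 30))
 (np.float64(0.641), (0.628, -0.005, 0.008), (36, 36, 39))
 (np.float64(0.649), (0.634, -0.003, 0.001), (63, 64, 65))
 (np.float64(0.657), (0.643, -0.001, 0.002), (53, 56, 58))
```

The numbers show the closed finger linkage bulging about 64 mm to the front and touching the head, because the fingers' closing line lies in the lean plane. I'll back off 20 mm and turn the tool -90° about its axis, so the bulge goes sideways.

```bash
python3 -m crank '[[-0.03,-0.41,-0.28,0,0,0],[-0.045,-0.34,-0.43,0,0,0],[0,0,0,0,0,-0.182],[0,0,0,0,0,-0.182],[0,0,0,0,0,-0.182],[0,0,0,0,0,-0.182],[0,0,0,0,0,-0.182],[0,0,0,0,0,-0.182],[0,0,0,0,0,-0.182],[0,0,0,0,0,-0.182],[0,0,0,0,0,-0.182],[0,0,0,0,0,-0.182],[0,0,0,0,0,-0.182]]' | tail -3; python3 -m crank '[[-0.03,-0.41,-0.28,0,0,0],[-0.045,-0.34,-0.43,0,0,0],[0,0,0,0,0,-0.182],[0,0,0,0,0,-0.182],[0,0,0,0,0,-0.182],[0,0,0,0,0,-0.182],[0,0,0,0,0,-0.182],[0,0,0,0,0,-0.182],[0,0,0,0,0,-0.182],[0,0,0,0,0,-0.182],[0,0,0,0,0,-0.182]]' >/dev/null; python3 -m crank '[[0,0,0,0,0,-0.182],[0,0,0,0,0,-0.182],[0,0,0,0,0,0]]' | grep tcp
cat >> h.py <<'E'
def lean(deg):
    s,m=show(); a=np.radians(-4.5); e=np.array([np.cos(a),np.sin(a),0]); n=np.array([-e[1],e[0],0]); t=np.radians(deg)
    z=np.sin(t)*e-np.cos(t)*np.array([0,0,1]); y=n; x=np.cross(y,z)
    print("turn deg",np.degrees(R.from_matrix(m.T@np.c_[x,y,z]).as_rotvec()).round(1),"units",(np.degrees(R.from_matrix(m.T@np.c_[x,y,z]).as_rotvec())/45).round(3))
E
python3 - <<'E'
from h import *
dock();lean(36);top(.6,.008)
s=status.get_obs();m=R.from_rotvec(s["orientation"]).as_matrix()
for n in("scene","top"):
    f=grab(n);P=xyz(f);T=(P-s["tcp_pos"])@m; im=f["image"].astype(int)
    for z0 in np.arange(-.16,.03,.01):
        k=(abs(T[...,2]-z0)<.005)&(abs(T[...,0])<.06)&(abs(T[...,1])<.09)&(P[...,2]>.01)&(np.ptp(im,axis=2)<30)&(P[...,0]<.565)&(f["depth"]>0)
        if k.sum()>2: print(n,z0.round(2),k.sum(),"x",np.percentile(T[k][:,0],[5,95]).round(3),"y",np.percentile(T[k][:,1],[5,95]).round(3))
E
```

```text
tcp_pos: [0.5647, 0.0107, 0.0166]
t 36.45 tcp [0.5647 0.0107 0.0166] q [-0.49  0.49  0.18  2.43  2.45  0.38 -1.28]
x [-0.819  0.04  -0.572] y [ 0.111  0.99  -0.09 ] z [ 0.562 -0.137 -0.815]
F [-0.2  0.  -0.6] w 0.0002 gf 0.0
tcp dock -0.1354 -0.0008 z 0.0166 unit row 20mm along dock x: [-0.82   0.033  0.571] dock y: [-0.025  0.995 -0.092] up [-0.572 -0.09  -0.815] tilt 35.4
t 36.45 tcp [0.5647 0.0107 0.0166] q [-0.49  0.49  0.18  2.43  2.45  0.38 -1.28]
x [-0.819  0.04  -0.572] y [ 0.111  0.99  -0.09 ] z [ 0.562 -0.137 -0.815]
F [-0.2  0.  -0.6] w 0.0002 gf 0.0
turn deg [-5.3 -1.   1.5] units [-0.117 -0.023  0.033]
scene 217 slope xy deg [0.5 1.1] z 0.1403 ext [ 0.578 -0.023  0.136] [0.627 0.027 0.144]
top 218 slope xy deg [ 0.1 -0.4] z 0.1402 ext [ 0.572 -0.015  0.136] [0.627 0.029 0.144]
scene -0.16 57 x [-0.037  0.003] y [-0.037  0.013]
scene -0.15 80 x [-0.013  0.001] y [-0.037  0.033]
scene -0.14 101 x [-0.018  0.004] y [-0.04   0.035]
scene -0.13 113 x [-0.02   0.002] y [-0.053  0.047]
scene -0.12 138 x [-0.018  0.004] y [-0.061  0.054]
scene -0.11 103 x [-0.017  0.009] y [-0.0
[... 360 characters left out ...]
-0.004]
scene -0.03 3 x [-0.002  0.009] y [-0.006 -0.004]
top -0.16 16 x [-0.039 -0.012] y [-0.035  0.026]
top -0.15 11 x [-0.012  0.004] y [-0.038  0.039]
top -0.14 24 x [-0.014  0.005] y [-0.042  0.041]
top -0.13 55 x [-0.019  0.005] y [-0.058  0.054]
top -0.12 78 x [-0.019  0.009] y [-0.059  0.059]
top -0.11 47 x [-0.018 -0.004] y [-0.053  0.051]
top -0.1 40 x [-0.018 -0.005] y [-0.043  0.042]
top -0.09 52 x [-0.015  0.005] y [-0.034  0.035]
top -0.08 36 x [-0.015  0.006] y [-0.031  0.032]
top -0.07 14 x [-0.013  0.001] y [-0.009  0.022]
top -0.06 15 x [-0.013 -0.003] y [-0.01   0.011]
top -0.05 6 x [-0.012 -0.009] y [-0.01  0.01]
top -0.04 13 x [-0.014 -0.007] y [-0.01  0.01]$: bad value
```

The profile now shows the fingers are slim in the lean plane (≤19 mm forward) and the bulge goes sideways. Straighten the lean, lower slightly and push.

```bash
python3 -m crank '[[0.246,-0.01,-0.171,-0.117,-0.023,0.033],[0.12,0.02,0.18,0,0,0],[-0.246,0,0.171,0,0,0],[-0.246,0,0.171,0,0,0],[-0.246,0,0.171,0,0,0],[-0.246,0,0.171,0,0,0],[0,0,0,0,0,0]]' | grep -E "tcp|contact|bad"; python3 -c "
from h import *
dock();top(.61,.008)"
```

```text
tcp_pos: [0.585, 0.0078, 0.0037]
contact_force: [-0.8, 0.1, 0.3]
t 37.35 tcp [0.585  0.0078 0.0037] q [-0.31  0.52  0.03  2.38  2.44  0.4  -1.2 ]
x [-0.824  0.044 -0.565] y [ 0.099  0.993 -0.067] z [ 0.558 -0.111 -0.822]
F [-0.8  0.1  0.3] w -0.0 gf 0.3
tcp dock -0.115 -0.0021 z 0.0037 unit row 20mm along dock x: [-0.825  0.021  0.565] dock y: [-0.021  0.998 -0.067] up [-0.565 -0.067 -0.822] tilt 34.7
scene 208 slope xy deg [-0.6 -0.1] z 0.1404 ext [ 0.576 -0.024  0.137] [0.627 0.03  0.144]
top 220 slope xy deg [-0.4  0.7] z 0.1405 ext [ 0.574 -0.015  0.136] [0.627 0.029 0.145]
```

```bash
python3 -m crank '[[0.113,0.013,0.164,0,0,0],[0,0,0,0,0,0]]' | grep -E "tcp|contact|bad"
python3 - <<'E'
from h import *
s=status.get_obs();m=R.from_rotvec(s["orientation"]).as_matrix()
for n in("scene","top"):
    f=grab(n);P=xyz(f);T=(P-s["tcp_pos"])@m; im=f["image"].astype(int)
    k=(abs(T[...,1])<.03)&(T[...,2]>-.07)&(abs(T[...,0])<.03)&(P[...,2]>.004)&(f["depth"]>0)
    i=np.argsort(T[...,2][k]); A=np.c_[T[k],P[k],im[k]][i]
    print(n); np.set_printoptions(suppress=True,linewidth=150); print(A[::max(1,len(A)//22)].round(3))
E
```

```text
tcp_pos: [0.5846, 0.0075, -0.0007]
contact_force: [0.8, 0.3, 0.1]
scene
[[ -0.006  -0.009  -0.068   0.55    0.006   0.059  37.     39.     39.   ]
 [ -0.006  -0.01   -0.066   0.552   0.004   0.058  40.     38.     41.   ]
 [ -0.005  -0.011  -0.063   0.553   0.003   0.055  39.     41.     43.   ]
 [  0.003  -0.014  -0.061   0.547   0.001   0.049  46.     49.     49.   ]
 [ -0.012  -0.003  -0.059   0.562   0.01    0.055 106.    113.    125.   ]
 [ -0.007  -0.007  -0.058   0.558   0.006   0.051  53.     57.     58.   ]
 [  0.001  -0.014  -0.054   0.552  -0.001   0.044  42.     42.     44.   ]
 [ -0.007  -0.01   -0.053   0.56    0.003   0.047  30.     33.     32.   ]
 [ -0.004  -0.012  -0.05    0.558   0.001   0.043  35.     33.     33.   ]
 [  0.007  -0.012  -0.049   0.55    0.002   0.036  53.     53.     51.   ]
 [ -0.022  -0.01   -0.047   0.575   0.002   0.051  67.     69.     67.   ]
 [ -0.02   -0.025  -0.047   0.573  -0.013   0.051  53.     52.     51.   ]
 [ -0.022  -0.023  -0.046   0.575  -0.012   0.051  43.     41.     44.   ]
 [ -0.012  -0.002  -0.045   0.569   0.01    0.043  77
[... 2027 characters left out ...]
 62.     61.     60.   ]
 [ -0.007  -0.007  -0.038   0.568   0.005   0.035  89.     91.     90.   ]
 [ -0.013  -0.016  -0.035   0.575  -0.005   0.036  31.     31.     31.   ]
 [ -0.01   -0.025  -0.033   0.572  -0.014   0.034  44.     40.     41.   ]
 [ -0.01    0.023  -0.029   0.579   0.034   0.028  42.     43.     42.   ]
 [ -0.008   0.027  -0.024   0.58    0.037   0.022  61.     59.     56.   ]
 [  0.006   0.027  -0.016   0.573   0.036   0.007 151.    145.    139.   ]
 [ -0.001   0.018  -0.015   0.579   0.027   0.011  54.     53.     50.   ]
 [  0.004   0.024  -0.013   0.576   0.033   0.006 121.    116.    110.   ]
 [  0.006  -0.015  -0.009   0.573  -0.006   0.004  50.     48.     50.   ]]
```

The reported TCP is at bench level with no contact force, so the shut fingertips end short of it. I'll back off 8 mm and feel for the bench.

```bash
python3 -m crank '[[0.33,0,-0.226,0,0,0],[0.14,0.017,0.205,0,0,0],[0,0,0,0,0,0]]' | grep -E "tcp|contact|bad"; for i in 1 2 3 ; do python3 -m crank '[[0.14,0.017,0.205,0,0,0],[0,0,0,0,0,0]]' | grep -E "tcp|contact|bad"; done
```

```text
tcp_pos: [0.576, 0.0081, -0.0059]
contact_force: [-0.5, -0.5, -0.2]
tcp_pos: [0.5766, 0.0081, -0.0109]
contact_force: [0.1, 0.2, 0.5]
tcp_pos: [0.5765, 0.0081, -0.0159]
contact_force: [-0.3, 0.3, -0.3]
tcp_pos: [0.5769, 0.0081, -0.0206]
contact_force: [0.5, 0.4, 0.2]
```

Still free at -20 mm, so the tip now sits just above the bench, which is low on the foot and suits the push. Pushing on.

```bash
python3 -m crank '[[-0.3,0,0.09,0,0,0],[-0.247,0.006,0.17,0,0,0],[-0.247,0.006,0.17,0,0,0],[-0.247,0.006,0.17,0,0,0],[-0.247,0.006,0.17,0,0,0],[-0.247,0.006,0.17,0,0,0],[-0.247,0.006,0.17,0,0,0],[0,0,0,0,0,0]]' | grep -E "tcp|contact|bad"; python3 -c "
from h import *
dock();top(.63,.008)"
```

```text
tcp_pos: [0.617, 0.0047, -0.0194]
contact_force: [-3.8, 0.1, -2.7]
t 39.45 tcp [ 0.617   0.0047 -0.0194] q [-0.27  0.6   0.02  2.31  2.47  0.39 -1.21]
x [-0.826  0.045 -0.562] y [ 0.099  0.993 -0.066] z [ 0.555 -0.111 -0.825]
F [-3.8  0.1 -2.7] w -0.0002 gf 1.6
tcp dock -0.0829 -0.0027 z -0.0194 unit row 20mm along dock x: [-0.827  0.021  0.562] dock y: [-0.02   0.998 -0.067] up [-0.562 -0.066 -0.825] tilt 34.5
scene 49 slope xy deg [0.8 0.8] z 0.1404 ext [ 0.609 -0.024  0.136] [0.636 0.007 0.144]
top 224 slope xy deg [-0.9  2.3] z 0.1402 ext [ 0.605 -0.019  0.136] [0.661 0.026 0.145]
```

```bash
python3 -m crank '[[-0.248,0.006,0.169,0,0,0],[-0.248,0.006,0.169,0,0,0],[-0.248,0.006,0.169,0,0,0],[-0.248,0.006,0.169,0,0,0],[-0.248,0.006,0.169,0,0,0],[0,0,0,0,0,0]]' | grep -E "tcp|contact|bad"; python3 -c "
from h import *
dock()
top(.65,.005)"
```

```text
tcp_pos: [0.65, 0.0019, -0.0178]
contact_force: [-1.4, 0.1, -0.6]
t 40.15 tcp [ 0.65    0.0019 -0.0178] q [-0.27  0.62  0.05  2.24  2.46  0.35 -1.18]
x [-0.823  0.045 -0.567] y [ 0.101  0.993 -0.067] z [ 0.56  -0.112 -0.821]
F [-1.4  0.1 -0.6] w -0.0003 gf 0.6
tcp dock -0.0497 -0.0029 z -0.0178 unit row 20mm along dock x: [-0.824  0.022  0.567] dock y: [-0.019  0.998 -0.068] up [-0.567 -0.067 -0.821] tilt 34.8
scene few 0
top 85 slope xy deg [-5.7  1. ] z 0.1405 ext [ 0.641 -0.019  0.136] [0.664 0.023 0.145]
```

```bash
python3 -m crank '[[-0.247,0.006,0.17,0,0,0],[-0.247,0.006,0.17,0,0,0],[-0.247,0.006,0.17,0,0,0],[-0.247,0.006,0.17,0,0,0],[0,0,0,0,0,0]]' | grep -E "tcp|contact|bad"; python3 -m crank '[[-0.124,0.003,0.085,0,0,0],[-0.124,0.003,0.085,0,0,0],[-0.124,0.003,0.085,0,0,0],[0,0,0,0,0,0]]' | grep -E "tcp|contact|bad"; python3 -c "
from h import *
dock()"
```

```text
tcp_pos: [0.6732, 0.0002, -0.0179]
contact_force: [-2.4, 0.0, -1.1]
tcp_pos: [0.6815, 0.0003, -0.0182]
contact_force: [-3.6, -1.0, -0.7]
t 41.15 tcp [ 6.815e-01  3.000e-04 -1.820e-02] q [-0.28  0.64  0.08  2.17  2.45  0.29 -1.15]
x [-0.824  0.044 -0.565] y [ 0.099  0.993 -0.066] z [ 0.558 -0.11  -0.822]
F [-3.6 -1.  -0.7] w -0.0004 gf 1.2
tcp dock -0.0182 -0.002 z -0.0182 unit row 20mm along dock x: [-0.825  0.021  0.565] dock y: [-0.02   0.998 -0.066] up [-0.565 -0.066 -0.822] tilt 34.7
```

```bash
for i in 1 2 3 4; do python3 -m crank '[[-0.1,0.003,0.068,0,0,0],[0,0,0,0,0,0]]' | grep -E "tcp|contact|bad"; done
```

```text
tcp_pos: [0.6827, 0.0002, -0.0186]
contact_force: [-8.5, 0.6, 4.9]
tcp_pos: [0.6828, 0.0002, -0.0193]
contact_force: [-17.7, 1.4, 13.6]
tcp_pos: [0.6829, 0.0002, -0.0197]
contact_force: [-28.3, 2.3, 24.9]
tcp_pos: [0.683, 0.0002, -0.0201]
contact_force: [-41.9, 2.5, 37.9]
```

A hard stop at 42 N. Back off and check the pawl and cartridge.

```bash
python3 -m crank '[[0.41,0,-0.28,0,0,0],[0.6,0,-0.42,0,0,0],[0.8,-0.02,-0.56,0,0,0],[0.8,-0.02,-0.56,0,0,0],[0.8,-0.02,-0.56,0,0,0],[-0.3,0,-0.9,0,0,0],[-0.3,0,-0.9,0,0,0],[0,0,0,0,0,0]]' | grep -E "tcp|contact|bad"
python3 - <<'E'
from h import *
dock()
a=np.radians(-4.5); Rd=np.array([[np.cos(a),-np.sin(a)],[np.sin(a),np.cos(a)]]); o=np.array([.6998,.0009])
for n,f in(("top0",load("top0.npz")),("top",grab("top")),("scene0",load("scene0.npz")),("scene",grab("scene"))):
    P=xyz(f);Z=P[...,2];D=(P[...,:2]-o)@Rd;hsv=cv2.cvtColor(f["image"],cv2.COLOR_RGB2HSV);im=f["image"].astype(int)
    red=(hsv[...,1]>150)&((hsv[...,0]<6)|(hsv[...,0]>174))&(abs(D[...,0]+.06)<.05)&(abs(D[...,1])<.06)
    if red.any(): d=D[red]; v,u=np.nonzero(red); print(n,"red",red.sum(),d.min(0).round(3),d.max(0).round(3),"px",u.min(),u.max(),v.min(),v.max())
    b=(hsv[...,0]>105)&(hsv[...,0]<125)&(hsv[...,1]>150)&(Z>.09)&(Z<.15)&(abs(D[...,0])<.08)&(abs(D[...,1])<.05)
    if b.any(): print(n,"blue",b.sum(),D[b].min(0).round(3),D[b].max(0).round(3),Z[b].min().round(3),Z[b].max().round(3))
    k=(Z>.02)&(Z<.05)&(im.max(2)<70)&(abs(D[...,1])<.022)&(D[...,0]>-.1)&(D[...,0]<.03)
    if k.any(): print(n,"dark z.02-.05",k.sum(),np.percentile(D[k][:,0],[2,10,50,98]).round(3))
    t=(Z>.055)&(Z<.095)&(im.min(2)>110)&(abs(D[...,1])<.03)&(abs(D[...,0])<.1)
    if t.sum()>3: print(n,"tube",t.sum(),D[t].min(0).round(3),D[t].max(0).round(3))
E
```

```text
tcp_pos: [0.5999, 0.0108, 0.0215]
contact_force: [0.5, -0.0, 0.5]
t 42.75 tcp [0.5999 0.0108 0.0215] q [-0.35  0.49  0.08  2.35  2.39  0.34 -1.15]
x [-0.821  0.044 -0.569] y [ 0.099  0.993 -0.065] z [ 0.563 -0.11  -0.819]
F [ 0.5 -0.   0.5] w 0.0001 gf 0.0
tcp dock -0.1003 0.002 z 0.0215 unit row 20mm along dock x: [-0.822  0.021  0.569] dock y: [-0.02   0.998 -0.065] up [-0.569 -0.065 -0.819] tilt 35.0
top0 red 51 [-0.076  0.013] [-0.029  0.03 ] px 287 293 173 187
top red 56 [-0.075  0.013] [-0.026  0.031] px 287 293 173 187
top blue 3 [-0.027 -0.023] [-0.027  0.02 ] 0.107 0.111
top dark z.02-.05 43 [-0.027 -0.027 -0.026 -0.021]
scene0 red 97 [-0.08   0.013] [-0.032  0.049] px 308 321 257 272
scene red 14 [-0.081  0.016] [-0.043  0.03 ] px 308 315 257 270
scene blue 118 [-0.027 -0.033] [ 0.029 -0.019] 0.102 0.13
scene dark z.02-.05 47 [-0.027 -0.022  0.026  0.028]
scene tube 77 [-0.009 -0.026] [0.022 0.002]
```

The pawl is back in its rest position, with the same pixels as at the start. The cartridge's rear face is at x of about -27 mm, so it is home, and head and foot line up, so it is upright. I'll withdraw the tool, check the bystanders and hand in.

```bash
python3 -m crank '[[0,0,-0.9,0,0,0],[0,0,-0.9,0,0,0],[0,0,-0.9,0,0,0],[0,0,-0.9,0,0,0],[0,0,-0.9,0,0,0],[0,0,0,0,0,0],[0,0,0,0,0,0]]' | grep -E "clock|tcp|contact|bad"
python3 - <<'E'
from h import *
A=load("scene0.npz")["image"].astype(int);B=grab("scene")["image"].astype(int);C=load("top0.npz")["image"].astype(int);D=grab("top")["image"].astype(int)
for nm,(X,Y,u,v,w) in dict(bottle=(C,D,341,160,16),jar=(C,D,383,158,14),beaker=(C,D,421,167,17),mug=(C,D,162,202,17),tray=(C,D,186,262,26),yellow=(C,D,350,288,22),green=(C,D,418,287,24),spat=(A,B,265,225,16),bottleS=(A,B,297,310,20),mugS=(A,B,364,174,14)).items():
    d=abs(X-Y).max(2)[v-w:v+w,u-w:u+w]; print(nm,(d>60).mean().round(3))
E
```

```text
clock: 43.55
tcp_pos: [0.55, 0.0195, 0.0909]
contact_force: [0.1, -0.0, -0.6]
bottle 0.0
jar 0.0
beaker 0.0
mug 0.0
tray 0.017
yellow 0.294
green 0.04
spat 0.204
bottleS 0.0
mugS 0.0
```

Run:
```python
from h import *
for f in(load("scene0.npz"),grab("scene")):
    h=cv2.cvtColor(f["image"],cv2.COLOR_RGB2HSV)
    for lo,hi,b in((8,18,(205,245,240,290)),(20,32,(215,275,155,215))):
        m=(h[...,0]>=lo)&(h[...,0]<=hi)&(h[...,1]>110)&(h[...,2]>70); q=np.zeros_like(m); q[b[0]:b[1],b[2]:b[3]]=1; v,u=np.nonzero(m&q)
        print(len(u),u.min(),u.max(),v.min(),v.max(),u.mean().round(1),v.mean().round(1))
    print(f["image"][200,232],f["image"][195,235])
```

```text
22 251 281 213 235 267.8 226.4
1129 160 206 220 270 183.5 245.1
[170 172 166] [161 163 159]
26 251 278 213 235 264.3 223.7
1137 160 206 220 270 183.4 245.0
[170 171 166] [163 166 161]
```

Spatula and decoys are where they were. Handing in.

```bash
python3 -c "
from bench import r
print(r.hand_in())"
```

```text
the job is handed in; nothing more can be done
None
```

I handed the job in at about 44 s: the cartridge stands upright at home in the dock with the pawl snapped out behind it, and the bystanders show no sign of having moved. On the first push the gripper's body leaned on the head and tipped it about 8°; it rocked back upright before the final push.

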